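# Kit the power-supply parts

## Task

Fill the blue kit tray for the next power-supply board: stand the large capacitor upright in the round pocket, lay the long heatsink fins up in the long pocket, stand the transformer on its foot in the nearly square pocket, and lay the ring choke flat over the post, each fully down on its pocket's floor. Leave the slim capacitor and the short heatsink on the bench where they are; they belong to another board.

Things in the scene. Friction and masses are not known exactly. Their poses are not given: they have to be found in the camera images.
- big_cap_mid (a point): The large capacitor, a standing cylinder 36 mm in diameter and 48 mm high, black sleeve with a bare aluminium top; about 60 g. The point is its centre, 24 mm above its underside; z is up along its axis. It stands on the bench.
- long_sink_mid (a point): The long heatsink, a bare aluminium finned block 60 mm long (its x), 28 mm wide (its y), 42 mm high, the fins running along x and standing up; grasp it across its 28 mm width, on the flat outer fins. About 70 g. The point is its centre, 21 mm above its underside. It may lie at any angle.
- transformer_mid (a point): The transformer: dark laminated steel core with a copper coil, on a black foot 44 mm (x) by 38 mm (y), 42 mm high; about 200 g. The core is 44 mm long along x, 18 mm thick; the coil bulges out to 38 mm along y, 6 to 38 mm above the underside: grasp across the coil (along y). The point is its centre, 21 mm above its underside.
- choke_mid (a point): The ring choke: a ring wound with copper wire, lying flat, 48 mm outside and 28 mm inside diameter (wire included to about 1 mm), 26 mm high; about 90 g. Grasp it across the outside. The point is the centre of its hole, 13 mm above its underside; z is the ring's axis.
- pocket_round: The round pocket: a shallow round cup, inside diameter 56 mm, wall 3 mm; inner floor 3 mm and rim 11 mm above the origin. Origin: centre of its underside, 5 mm above the bench. The four pockets are fixed 2 by 2, 84 mm apart, in a square blue tray (178 mm, rim 13 mm above the bench); order and tray angle vary; all share the tray's x and y axes.
- pocket_long: The long pocket of the same tray: inside 76 mm along x by 44 mm along y, walls 3 mm; inner floor 3 mm and rim 11 mm above the origin, which is the centre of its underside, 5 mm above the bench.
- pocket_square: The nearly square pocket of the same tray: inside 60 mm along x by 54 mm along y, walls 3 mm; inner floor 3 mm and rim 11 mm above the origin, which is the centre of its underside, 5 mm above the bench.
- pocket_post: The post of the same tray: a flat disc 60 mm in diameter and 3 mm thick, without walls, with an upright post in the middle, 9 mm in diameter and 14 mm high above the disc. Origin: centre of the disc's underside, 5 mm above the bench.
- slim_cap_mid (a point): The slim capacitor, a look-alike to leave alone: a standing cylinder 24 mm in diameter and 38 mm high, black with an aluminium top. The point is its centre, 19 mm above its underside.
- short_sink_mid (a point): The short heatsink, a look-alike to leave alone: same section as the long one (28 mm wide, 42 mm high) but 34 mm long (its x). The point is its centre, 21 mm above its underside. (Other bench things stand beyond the work, more than 0.75 m ahead of the base, all lower than 65 mm.)
Mind the look-alikes: they are no part of the job. Leave any yellow look-alike of the part that bears big_cap_mid alone.

How it is judged:
At the end, for the whole second after the job is handed in: Capacitor in round pocket and choke over post (centres within 12 mm), heatsink in long and transformer in square pocket (14 mm); each down within 4 mm, upright (0.15 rad), heatsink along pocket (0.45 rad), at rest (0.02 m/s). Slim capacitor, short heatsink within 30 mm of their starts (horizontal distance between big_cap_mid and pocket_round below 0.012 m and z of big_cap_mid in the frame of pocket_round below 0.031 m and angle between each of big_cap_mid, long_sink_mid, transformer_mid, choke_mid's own z axis and vertical below 0.15 rad and horizontal distance between long_sink_mid and pocket_long below 0.014 m and z of long_sink_mid in the frame of pocket_long below 0.028 m and horizontal distance between transformer_mid and pocket_square below 0.014 m and z of transformer_mid in the frame of pocket_square below 0.028 m and horizontal distance between choke_mid and pocket_post below 0.012 m and z of choke_mid in the frame of pocket_post below 0.02 m and angle between the x axis of long_sink_mid and the x axis of pocket_long, either way round below 0.45 rad and distance of each of slim_cap_mid, short_sink_mid from where it was at the start of the episode below 0.03 m and linear speed of each of big_cap, long_sink, transformer, choke below 0.02 m/s); the robot touches nothing.
It fails at once if the slim capacitor is disturbed (moved more than 30 mm or tipped over) (distance of slim_cap_mid from where it was at the start of the episode above 0.03 m or angle between slim_cap_mid's own z axis and vertical above 0.6 rad).
It fails at once if the short heatsink is disturbed (moved more than 30 mm or tipped over) (distance of short_sink_mid from where it was at the start of the episode above 0.03 m or angle between short_sink_mid's own z axis and vertical above 0.6 rad).
It also fails if it takes over 120 s, if anything falls off the work surface, if the arm or the gripper's body presses on something with over 40 N, if the wrist force passes 120 N, or if a joint passes its speed limit or range.

## Robot

A 7-joint arm with a two-finger parallel gripper is mounted at the origin on the work surface. World frame = base frame: x ahead of the robot, y to its left, z up, the work surface at z = 0. Lengths are in m, angles in rad, forces in N, time in s.
With the tool pointing down it reaches from about 0.35 to 0.9 m from the base axis. Payload 7.2 kg.
Tool frame: the origin (TCP) lies at the very end of the fingers, on their centre line; the grasp point (between the pads) lies 19 mm behind it; z points along the fingers, y is the direction in which the jaws open and shut (so a half turn about z gives the same grasp; the last joint's range is limited). The gripper opens to 88 mm and grips with 3 to 60 N. Pads are 20 mm wide; open, the fingers measure 115 mm over their backs; the gripper's body (75 mm by 178 mm) begins 61 mm behind the grasp point.
Start: joints at [-1.261, 0.411, -0.013, 1.596, 0.006, 1.134, -0.082], TCP at [0.231, 0.581, 0.223] pointing down, gripper open.
Joint ranges: [-2.95, 2.95], [-0.29, 1.99], [-1.47, 1.44], [0.14, 2.54], [-1.03, 4.17], [0.13, 1.85], [-2.86, 2.86]. Speed limits (rad/s): [2.39, 2.39, 3.01, 3.01, 3.14, 3.14, 3.14].

## Interface

Orientations are given as [roll, pitch, yaw] about the fixed x, y, z axes, in that order (R = Rz(yaw) Ry(pitch) Rx(roll)).
In Python, from rig import r gives the robot as it stands. The module is installed in compiled form; this text tells all that it offers.
- The arm moves only by the shell command python3 -m jog 'ROWS' [OPENING]. ROWS is JSON, a list of rows, each an object of numbers: "dx", "dy", "dz": the shift along the tool's x, y, z in cm; "spin": the turn about the tool's z in rad. In form: [{"dx": .., "dy": .., "dz": .., "spin": ..}, ...]. A call has 1 to 12 rows; each row is the pose to reach, as a shift and turn from the pose commanded when the call began, along the tool's axes at that moment; what a row does not reach only later rows make up. A row lasts 1/8 s, in which the tool goes at most 62.5 mm and 10.7 degrees, less where a joint would pass 70% of its speed; a pose out of reach is approached as far as the arm can. A call with a gripper value outside its range is refused whole. OPENING is the gripper command: -1 is fully open, 1 is shut, values between are in proportion, set as the call begins (- or left out, the last holds). The fingers move at their own pace and stop on an object; the grip force is fixed at half the most. Time passes only in rows, so rows that repeat a pose let the fingers close. It gives the time, the measured TCP pose, the force and the opening at its end, in the units of the state.
- r.get_obs(): the state, without advancing time (a new reading comes with each control period).
- r.capture(name): name is "scene" or "top" or "wrist"; returns the picture (384x512x3 uint8, red, green, blue); there is no depth.
- r.camera_info(name): a dict with "intrinsics" (3x3 intrinsics, pixels), "k1" (the pictures are not rectified: a ray, as slopes to the right and down, at radius r is drawn at 1 + k1 r^2 times it, then the intrinsics apply), "rvec" (rotation vector, rad) and "tvec" (3), from world to camera coordinates, as OpenCV has them. Camera axes: x right, y down, z forward; pixel columns grow to the right and rows downward; lengths in m; the calibration is good to about 2 mm. A picture is of the moment at which its call begins: read the wrist's pose just before it. camera_info takes no time and is no camera call; for the wrist camera it gives the pose at the moment of the call.
- r.job_done(): hands the job in, once; it reports no verdict.
The state is a dict: "clock": time; "joint_positions": joint angles; "qd": joint speeds; "joint_torque": joint torques, N m; "eef_pos": TCP position; "orientation": TCP orientation; "ft_force": force on the tool from outside, world axes, zero at the start; "wrist_torque": the same for the moment, N m; "width": opening from 0.0 (shut) to 1.0 (fully open).
Only numpy, scipy, OpenCV 4.12 (cv2) and the standard library are available. Lean on these libraries where they do the work, as an engineer would, in place of code of your own. Each camera call takes 0.05 s, during which the arm holds its last target.

## Working session

There is one attempt and no reset: what is moved stays moved. The work goes in short steps, Python scripts to look and compute and a shell command to move; the robot and the scene stay as the last step left them, time stands still between calls to the robot, and variables do not carry over. Pictures are saved under pics/ and viewed, and the job is handed in when it is done.

```bash
mkdir -p pics; python3 - <<'E'
from rig import r
import cv2
o=r.get_obs()
print({k:(v if not hasattr(v,'round') else v) for k,v in o.items()})
for n in ["scene","top","wrist"]:
    im=r.capture(n); cv2.imwrite(f"pics/{n}0.png",im[:,:,::-1]); c=r.camera_info(n); print(n,c)
E
```

```text
{'clock': 0.0, 'joint_positions': array([-1.26119386,  0.41191871, -0.01272463,  1.59699717,  0.00559904,
        1.13429516, -0.08220587]), 'qd': array([ 0.00025607, -0.00041501,  0.00070734, -0.00012751, -0.00112409,
       -0.00100316, -0.00043766]), 'joint_torque': array([ 1.07914220e-03, -5.87955129e+01,  6.42711762e-01, -2.91075754e+01,
       -5.36088890e-02,  1.81969791e-02,  1.56735273e-04]), 'eef_pos': array([0.23040126, 0.58046143, 0.22181648]), 'orientation': array([-3.14001341e+00,  1.05909907e-04,  2.76381996e+00]), 'ft_force': array([-0.26538004, -0.06899573,  0.08136178]), 'wrist_torque': array([ 0.00921036,  0.07844724, -0.01823916]), 'width': 1.0009906351030815}
scene {'intrinsics': array([[426.24674051,   0.        , 255.70747607],
       [  0.        , 426.24674051, 193.13822676],
       [  0.        ,   0.        ,   1.        ]]), 'k1': 0.043365922166339506, 'rvec': array([ 1.82991365,  1.72323207, -0.67027839]), 'tvec': array([-0.03067501, -0.34203796,  1.29588819])}
top {'intrinsics': array([[371.80612805,   0.        , 256.80602435],
       [  0.        , 371.80612805, 189.27076898],
       [  0.        ,   0.        ,   1.        ]]), 'k1': -0.08567186214612849, 'rvec': array([ 2.1943502 , -2.15959285,  0.10926566]), 'tvec': array([-0.01053609,  0.52207592,  0.8199617 ])}
wrist {'intrinsics': array([[275.55461955,   0.        , 259.55458261],
       [  0.        , 275.55461955, 192.86479029],
       [  0.        ,   0.        ,   1.        ]]), 'k1': -0.008542954535508612, 'rvec': array([-2.38484231, -1.61843611, -0.24522501]), 'tvec': array([-0.62487378, -0.03488696,  0.39008584])}
```

View pics/scene0.png

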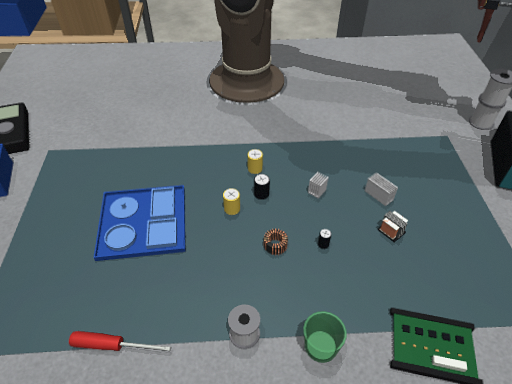

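View pics/top0.png

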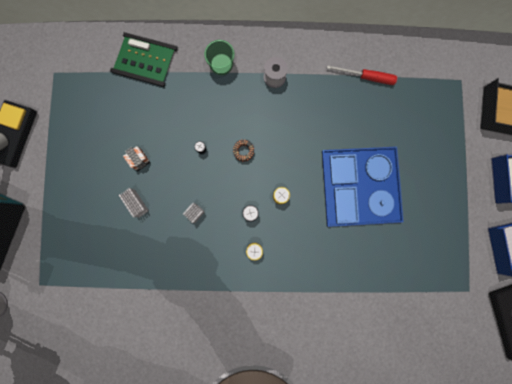

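View pics/wrist0.png

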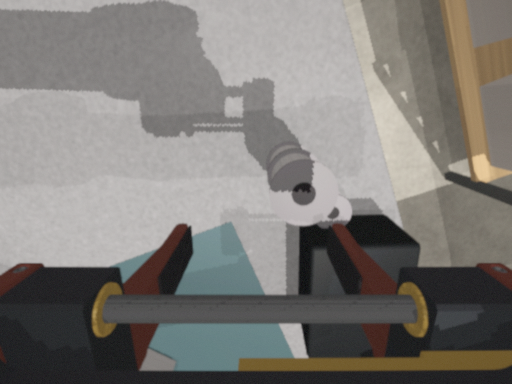

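```bash
cat > h.py <<'E'
import numpy as np, cv2
from scipy.spatial.transform import Rotation as R
def ray(info,uv):
    K=info['intrinsics'];k=info['k1']
    uv=np.atleast_2d(uv).astype(float)
    p=cv2.undistortPoints(uv.reshape(-1,1,2),K,np.array([k,0,0,0.]),None,None,None).reshape(-1,2)
    Rm=cv2.Rodrigues(np.array(info['rvec']))[0]; C=-Rm.T@info['tvec']
    d=np.c_[p,np.ones(len(p))]@Rm
    return C,d
def at(info,uv,z):
    C,d=ray(info,uv); s=(z-C[2])/d[:,2]
    return C+s[:,None]*d
def proj(info,P):
    return cv2.projectPoints(np.atleast_2d(P).astype(float),np.array(info['rvec']),np.array(info['tvec']),info['intrinsics'],np.array([info['k1'],0,0,0.]))[0].reshape(-1,2)
E
python3 - <<'E'
import cv2
a=cv2.imread('pics/top0.png')
c=cv2.resize(a[130:270,100:300],None,fx=4,fy=4,interpolation=cv2.INTER_CUBIC);cv2.imwrite('pics/c1.png',c)
c=cv2.resize(a[140:235,310:410],None,fx=6,fy=6,interpolation=cv2.INTER_CUBIC);cv2.imwrite('pics/c2.png',c)
E
```

```text
(no output)
```

View pics/c1.png

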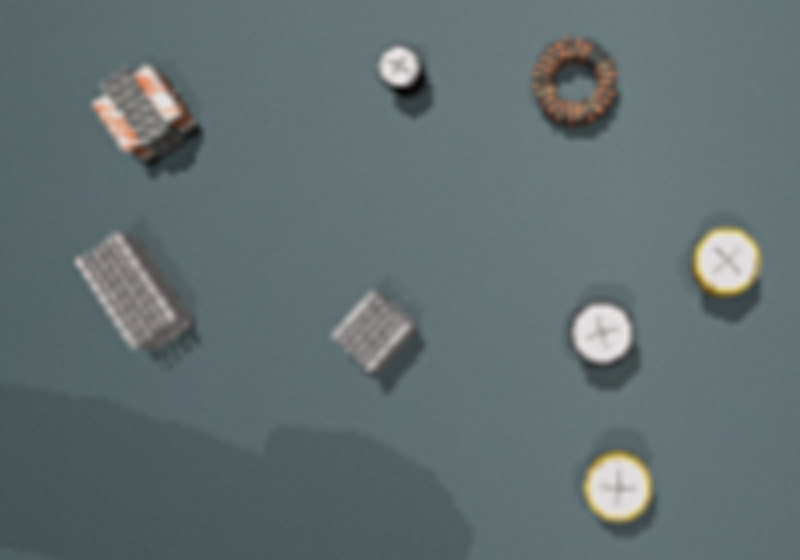

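View pics/c2.png

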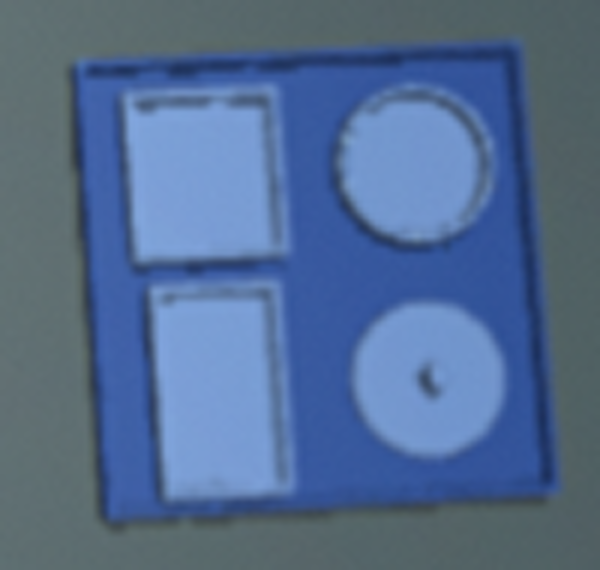

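```bash
python3 - <<'E'
from rig import r
from h import *
i=r.camera_info('top')
f=lambda p,x0,y0,s:np.c_[(np.array(p)[:,0]+.5)/s-.5+x0,(np.array(p)[:,1]+.5)/s-.5+y0]
c1=lambda p:f(p,100,130,4); c2=lambda p:f(p,310,140,6)
np.set_printoptions(precision=4,suppress=True)
C,_=ray(i,[[0,0]]);print('cam',C)
print('big',at(i,c1([(602,333)]),.048),'slim',at(i,c1([(399,66)]),.038),'choke',at(i,c1([(575,82)]),.022))
print('yel',at(i,c1([(727,261),(618,486)]),.05))
for n,p in dict(long=[(118,230),(75,261),(137,351),(181,321)],short=[(372,290),(330,335),(372,373),(415,328)]).items():
    q=at(i,c1(p),.042);print(n,q.mean(0),q[:,:2].tolist())
    e=[q[(k+1)%4]-q[k] for k in range(4)];print([ (np.linalg.norm(v[:2]).round(4),np.degrees(np.arctan2(v[1],v[0])).round(1)) for v in e])
q=at(i,c1([(118,75),(162,137),(110,122),(163,86)]),.042);print('tr',q[:2].mean(0),q[2:].mean(0),q.tolist(), np.degrees(np.arctan2(*(q[1]-q[0])[[1,0]])))
q=at(i,c2([(75,62),(520,40),(557,492),(105,520)]),.013);print('tray',q.mean(0),q.tolist())
e=[q[(k+1)%4]-q[k] for k in range(4)];print([ (np.linalg.norm(v[:2]).round(4),np.degrees(np.arctan2(v[1],v[0])).round(1)) for v in e])
print('pockets sq,rd,post,long',at(i,c2([(204,178),(414,166),(430,379),(220,391)]),.010))
print('post disc',at(i,c2([(430,379)]),.008))
E
```

```text
cam [0.4436 0.0032 0.865 ]
big [[0.4677 0.0118 0.048 ]] slim [[0.6168 0.1294 0.038 ]] choke [[0.6124 0.0301 0.022 ]]
yel [[ 0.5083 -0.0563  0.05  ]
 [ 0.3847  0.0017  0.05  ]]
long [0.4868 0.2771 0.042 ] [[0.5206846296556473, 0.2841607933128295], [0.5028510306535008, 0.3078884043581144], [0.4532912028442437, 0.27032087729307575], [0.47043129563604036, 0.24617416777077986]]
[(np.float64(0.0297), np.float64(126.9)), (np.float64(0.0622), np.float64(-142.8)), (np.float64(0.0296), np.float64(-54.6)), (np.float64(0.063), np.float64(37.1))]
short [0.4666 0.1391 0.042 ] [[0.4895585089501078, 0.13986952613465475], [0.46421374644369007, 0.16246812149186277], [0.44367278832607876, 0.13850152102338478], [0.46891951833589346, 0.1153660935304004]]
[(np.float64(0.034), np.float64(138.3)), (np.float64(0.0316), np.float64(-130.6)), (np.float64(0.0342), np.float64(-42.5)), (np.float64(0.032), np.float64(49.9))]
tr [0.5913 0.2751 0.042 ] [0.5923 0.2772 0.042 ] [[0.6088750217964847, 0.2886922325946966, 0.04200000000000004], [0.573678363959376, 0.2615868146779124, 0.04200000000000004], [0.5818602188770455, 0.29185002301818547, 0.04200000000000004], [0.6028341725400427, 0.262463213302077, 0.04200000000000004]] -142.39965005472862
tray [ 0.5358 -0.2476  0.013 ] [[0.61806836253101, -0.15333116477656156, 0.013000000000000012], [0.6308594881383767, -0.3306059274871636, 0.013000000000000012], [0.45338958597762974, -0.34164926902880643, 0.013000000000000012], [0.4407295335868481, -0.16471308264253037, 0.013000000000000012]]
[(np.float64(0.1777), np.float64(-85.9)), (np.float64(0.1778), np.float64(-176.4)), (np.float64(0.1774), np.float64(94.1)), (np.float64(0.1777), np.float64(3.7))]
pockets sq,rd,post,long [[ 0.5738 -0.2044  0.01  ]
 [ 0.5802 -0.2878  0.01  ]
 [ 0.4967 -0.2928  0.01  ]
 [ 0.4909 -0.2101  0.01  ]]
post disc [[ 0.4968 -0.2935  0.008 ]]
```

Candidates (top picture pixels):
- **Large capacitor:** black (250,214), the larger one. The slim one is (200,148), and the yellow ones at (282,196) and (255,252) are to be left alone.
- **Long heatsink:** (134,203). The short one is (194,213).
- **Transformer and choke:** (136,158) and (244,150).
- **Tray pockets:** square (344,168), round (379,168), post (381,203), long (346,204).

The close crop confirms these choices. I start with the long heatsink.

```bash
cat >> h.py <<'E'
def go(x,y,z,yawdeg,obs=None):
    from rig import r
    o=obs or r.get_obs(); p=o['eef_pos']; yw=R.from_euler('xyz',o['orientation']).as_matrix()
    d=yw.T@(np.array([x,y,z])-p)*100
    cur=np.arctan2(yw[1,0],yw[0,0]); s=-(np.radians(yawdeg)-cur); s=(s+np.pi)%(2*np.pi)-np.pi
    print('to',(x,y,z,yawdeg),'dx %.2f dy %.2f dz %.2f spin %.3f'%(*d,s),'rows>=',max(int(np.linalg.norm(d)/6.25)+1,int(abs(np.degrees(s))/10.7)+1))
E
python3 - <<'E'
from h import *; from rig import r
i=r.camera_info('wrist'); C,d=ray(i,[[256,192]]); o=r.get_obs(); Rm=R.from_euler('xyz',o['orientation']).as_matrix()
print(Rm.T@(C-o['eef_pos']),Rm.T@d[0])
go(.487,.277,.20,37)
E
```

```text
[ 0.08205733  0.00020326 -0.16071272] [-0.29352713 -0.01215587  0.95596564]
to (0.487, 0.277, 0.2, 37) dx -35.04 dy -18.75 dz 2.23 spin 2.118 rows>= 12
```

```bash
python3 -m jog '[{"dx":-35,"dy":-18.8,"dz":2.2,"spin":2.118},{"dx":-35,"dy":-18.8,"dz":2.2,"spin":2.118},{"dx":-35,"dy":-18.8,"dz":2.2,"spin":2.118},{"dx":-35,"dy":-18.8,"dz":2.2,"spin":2.118},{"dx":-35,"dy":-18.8,"dz":2.2,"spin":2.118},{"dx":-35,"dy":-18.8,"dz":2.2,"spin":2.118},{"dx":-35,"dy":-18.8,"dz":2.2,"spin":2.118},{"dx":-35,"dy":-18.8,"dz":2.2,"spin":2.118},{"dx":-35,"dy":-18.8,"dz":2.2,"spin":2.118},{"dx":-35,"dy":-18.8,"dz":2.2,"spin":2.118},{"dx":-35,"dy":-18.8,"dz":2.2,"spin":2.118},{"dx":-35,"dy":-18.8,"dz":2.2,"spin":2.118}]' -1
python3 -m jog '[{"dx":0,"dy":0,"dz":0,"spin":0},{"dx":0,"dy":0,"dz":0,"spin":0}]'
python3 - <<'E'
from h import *; from rig import r
go(.487,.277,.014,37); i=r.camera_info('wrist'); im=r.capture('wrist'); cv2.imwrite('pics/w1.png',im[:,:,::-1])
print(r.get_obs()['joint_positions'].round(2)); np.savez('w1.npz',**{k:np.array(v) for k,v in i.items()})
E
```

```text
clock: 1.65
eef_pos: [0.4863, 0.2771, 0.2004]
orientation: [3.141, 0.001, 0.642]
ft_force: [0.2, -0.0, 0.0]
width: 1.0
clock: 1.9
eef_pos: [0.4864, 0.2771, 0.2006]
orientation: [-3.142, 0.0, 0.647]
ft_force: [-0.1, -0.1, 0.1]
width: 1.0
to (0.487, 0.277, 0.014, 37) dx 0.04 dy 0.05 dz 18.66 spin 0.001 rows>= 3
[-1.03  0.35  0.54  1.81 -0.2   1.04 -1.33]
```

View pics/w1.png

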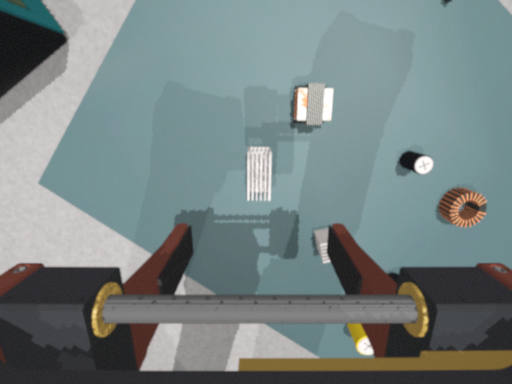

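```bash
python3 - <<'E'
from h import *
i=dict(np.load('w1.npz'));np.set_printoptions(precision=4,suppress=True)
q=at(i,[(248.5,148),(270,147.5),(271.5,200),(247,200)],.042);print(q.mean(0)); e=q[1]+q[0]-q[2]-q[3];print(np.degrees(np.arctan2(e[1],e[0])),np.linalg.norm(e)/2)
a=cv2.imread('pics/w1.png')
cv2.imwrite('pics/w1c.png',cv2.resize(a[70:210,230:350],None,fx=4,fy=4,interpolation=cv2.INTER_CUBIC))
E
```

```text
[0.4904 0.2812 0.042 ]
37.03873346480835 0.06363641639798359
```

View pics/w1c.png

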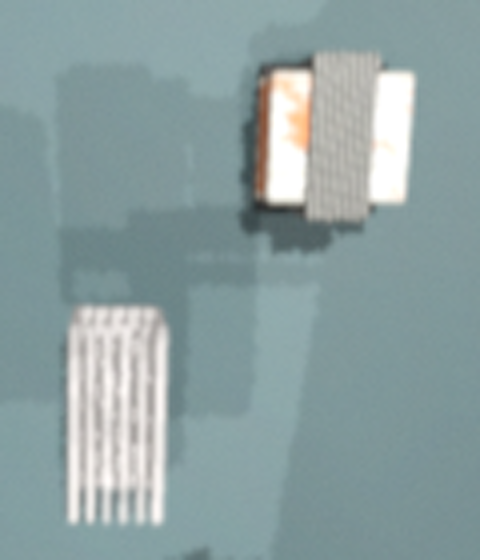

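```bash
python3 - <<'E'
from h import *
i=dict(np.load('w1.npz'));np.set_printoptions(precision=4,suppress=True)
p=np.array([(313,54),(382,54),(372,220),(305,220)])/4+[230,70]
q=at(i,p,.042);print(q.mean(0)); e=q[1]+q[0]-q[2]-q[3];print(np.degrees(np.arctan2(e[1],e[0])),np.linalg.norm(e)/2)
E
python3 -m jog '[{"dx":0.15,"dy":0,"dz":5,"spin":0},{"dx":0.15,"dy":0,"dz":10,"spin":0},{"dx":0.15,"dy":0,"dz":15,"spin":0},{"dx":0.15,"dy":0,"dz":17.5,"spin":0},{"dx":0.15,"dy":0,"dz":18.6,"spin":0},{"dx":0.15,"dy":0,"dz":18.6,"spin":0}]' -
python3 -m jog '[{"dx":0,"dy":0,"dz":0,"spin":0},{"dx":0,"dy":0,"dz":0,"spin":0},{"dx":0,"dy":0,"dz":0,"spin":0},{"dx":0,"dy":0,"dz":0,"spin":0},{"dx":0,"dy":0,"dz":0,"spin":0},{"dx":0,"dy":0,"dz":0,"spin":0},{"dx":0,"dy":0,"dz":0,"spin":0},{"dx":0,"dy":0,"dz":0,"spin":0}]' 1
```

```text
[0.5913 0.2792 0.042 ]
37.179303436610574 0.043724155395188695
clock: 2.7
eef_pos: [0.4878, 0.2778, 0.0146]
orientation: [3.142, 0.0, 0.646]
ft_force: [0.2, 0.5, 0.3]
width: 0.998
clock: 3.7
eef_pos: [0.4877, 0.278, 0.0146]
orientation: [-3.142, 0.0, 0.646]
ft_force: [-0.4, 0.7, 0.6]
width: 0.318
```

```bash
python3 -m jog '[{"dz":-3},{"dz":-9},{"dz":-13},{"dz":-13}]' -
python3 - <<'E'
from h import *; go(.491,-.2085,.15,3.85)
E
```

```text
to (0.491, -0.2085, 0.15, 3.85) dx -29.01 dy 39.05 dz -13.54 spin 0.579 rows>= 9$[0]: bad value
```

Rows need all keys.

```bash
python3 -m jog '[{"dx":0,"dy":0,"dz":-4,"spin":0},{"dx":0,"dy":0,"dz":-9,"spin":0},{"dx":0,"dy":0,"dz":-13,"spin":0},{"dx":0,"dy":0,"dz":-13,"spin":0}]' -
python3 - <<'E'
from h import *; go(.491,-.2085,.15,3.85)
E
```

```text
clock: 4.2
eef_pos: [0.4894, 0.2789, 0.1476]
orientation: [-3.141, -0.006, 0.646]
ft_force: [-0.0, 0.5, -1.4]
width: 0.32
to (0.491, -0.2085, 0.15, 3.85) dx -29.20 dy 39.02 dz -0.42 spin 0.579 rows>= 8
```

```bash
python3 -m jog '[{"dx":-29.1,"dy":39.05,"dz":0,"spin":0.579},{"dx":-29.1,"dy":39.05,"dz":0,"spin":0.579},{"dx":-29.1,"dy":39.05,"dz":0,"spin":0.579},{"dx":-29.1,"dy":39.05,"dz":0,"spin":0.579},{"dx":-29.1,"dy":39.05,"dz":0,"spin":0.579},{"dx":-29.1,"dy":39.05,"dz":0,"spin":0.579},{"dx":-29.1,"dy":39.05,"dz":0,"spin":0.579},{"dx":-29.1,"dy":39.05,"dz":0,"spin":0.579},{"dx":-29.1,"dy":39.05,"dz":0,"spin":0.579},{"dx":-29.1,"dy":39.05,"dz":0,"spin":0.579},{"dx":-29.1,"dy":39.05,"dz":0,"spin":0.579},{"dx":-29.1,"dy":39.05,"dz":0,"spin":0.579}]'
python3 -m jog '[{"dx":0,"dy":0,"dz":0,"spin":0},{"dx":0,"dy":0,"dz":0,"spin":0}]'
python3 - <<'E'
from h import *; from rig import r
go(.491,-.2085,.025,3.85); i=r.camera_info('wrist'); im=r.capture('wrist'); cv2.imwrite('pics/w2.png',im[:,:,::-1])
np.savez('w2.npz',**{k:np.array(v) for k,v in i.items()})
E
```

```text
clock: 5.7
eef_pos: [0.4906, -0.2076, 0.1444]
orientation: [-3.141, 0.0, 0.069]
ft_force: [-0.1, -0.1, -1.2]
width: 0.315
clock: 5.95
eef_pos: [0.4905, -0.2086, 0.1447]
orientation: [-3.142, -0.0, 0.067]
ft_force: [-0.1, -0.9, -0.3]
width: 0.319
to (0.491, -0.2085, 0.025, 3.85) dx 0.05 dy -0.01 dz 11.97 spin 0.000 rows>= 2
```

View pics/w2.png

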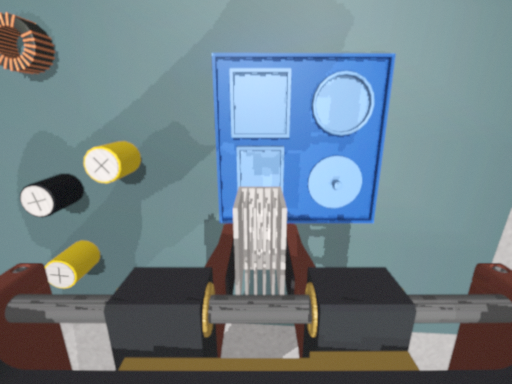

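```bash
python3 - <<'E'
from h import *
i=dict(np.load('w2.npz'));np.set_printoptions(precision=4,suppress=True)
q=at(i,[(212,54),(395,55),(376,223.5),(219,223)],.013);print('tray',q.mean(0));e=q[:2].sum(0)-q[2:].sum(0);print(np.degrees(np.arctan2(e[1],e[0])),np.linalg.norm(e)/2)
print(at(i,[(342.5,103)],.016),at(i,[(335,182)],.008),at(i,[(261,103)],.016))
E
python3 -m jog '[{"dx":0.05,"dy":0,"dz":4,"spin":0},{"dx":0.05,"dy":0,"dz":8,"spin":0},{"dx":0.05,"dy":0,"dz":10.5,"spin":0},{"dx":0.05,"dy":0,"dz":11.5,"spin":0},{"dx":0.05,"dy":0,"dz":11.9,"spin":0},{"dx":0.05,"dy":0,"dz":12.1,"spin":0},{"dx":0.05,"dy":0,"dz":12.1,"spin":0}]'
```

```text
tray [ 0.5358 -0.2482  0.013 ]
4.245941386398314 0.17622888713885473
[[ 0.5818 -0.285   0.016 ]] [[ 0.4982 -0.2919  0.008 ]] [[ 0.5763 -0.2037  0.016 ]]
clock: 6.88
eef_pos: [0.4913, -0.2091, 0.0243]
orientation: [3.141, -0.001, 0.067]
ft_force: [-0.1, -0.4, -1.1]
width: 0.318
```

```bash
python3 -m jog '[{"dx":0,"dy":0,"dz":0.1,"spin":0},{"dx":0,"dy":0,"dz":0.15,"spin":0},{"dx":0,"dy":0,"dz":0.15,"spin":0}]'
python3 -m jog '[{"dx":0,"dy":0,"dz":0,"spin":0},{"dx":0,"dy":0,"dz":0,"spin":0},{"dx":0,"dy":0,"dz":0,"spin":0},{"dx":0,"dy":0,"dz":0,"spin":0}]' -0.2
python3 -m jog '[{"dx":0,"dy":0,"dz":-4,"spin":0},{"dx":0,"dy":0,"dz":-9,"spin":0},{"dx":0,"dy":0,"dz":-14,"spin":0},{"dx":0,"dy":0,"dz":-14,"spin":0},{"dx":0,"dy":0,"dz":-14,"spin":0}]'
python3 - <<'E'
from h import *; from rig import r
go(.591,.2775,.15,37); im=r.capture('wrist'); cv2.imwrite('pics/w3.png',im[:,:,::-1])
E
```

```text
clock: 7.25
eef_pos: [0.4911, -0.2089, 0.0226]
orientation: [-3.141, -0.001, 0.067]
ft_force: [-0.3, 1.4, 5.8]
width: 0.318
clock: 7.75
eef_pos: [0.4908, -0.209, 0.022]
orientation: [-3.142, 0.0, 0.067]
ft_force: [-0.4, 0.4, -0.1]
width: 0.604
clock: 8.38
eef_pos: [0.4907, -0.2085, 0.1617]
orientation: [-3.141, 0.0, 0.067]
ft_force: [0.3, 0.4, -0.2]
width: 0.599
to (0.591, 0.2775, 0.15, 37) dx 13.28 dy -47.81 dz 1.20 spin -0.578 rows>= 8
```

View pics/w3.png

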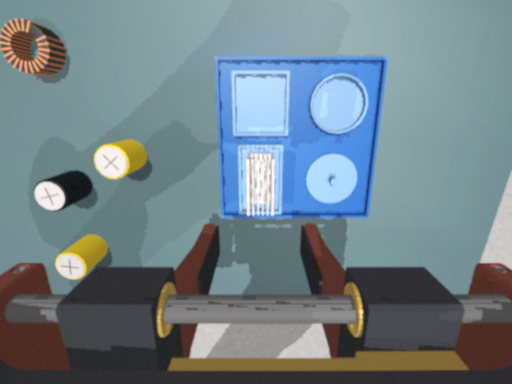

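The long heatsink is seated in the long pocket (about (261,185)), with floor contact felt at 5.8 N. Next is the transformer.

```bash
python3 -m jog '[{"dx":13.3,"dy":-47.8,"dz":0,"spin":-0.578},{"dx":13.3,"dy":-47.8,"dz":0,"spin":-0.578},{"dx":13.3,"dy":-47.8,"dz":0,"spin":-0.578},{"dx":13.3,"dy":-47.8,"dz":0,"spin":-0.578},{"dx":13.3,"dy":-47.8,"dz":0,"spin":-0.578},{"dx":13.3,"dy":-47.8,"dz":0,"spin":-0.578},{"dx":13.3,"dy":-47.8,"dz":0,"spin":-0.578},{"dx":13.3,"dy":-47.8,"dz":0,"spin":-0.578},{"dx":13.3,"dy":-47.8,"dz":0,"spin":-0.578},{"dx":13.3,"dy":-47.8,"dz":0,"spin":-0.578},{"dx":13.3,"dy":-47.8,"dz":0,"spin":-0.578},{"dx":13.3,"dy":-47.8,"dz":0,"spin":-0.578}]' -1
python3 -m jog '[{"dx":0,"dy":0,"dz":0,"spin":0},{"dx":0,"dy":0,"dz":0,"spin":0}]'
python3 - <<'E'
from h import *; from rig import r
go(.591,.2775,.014,37); i=r.camera_info('wrist'); im=r.capture('wrist'); cv2.imwrite('pics/w4.png',im[:,:,::-1])
np.savez('w4.npz',**{k:np.array(v) for k,v in i.items()})
E
```

```text
clock: 9.93
eef_pos: [0.5919, 0.2753, 0.1623]
orientation: [3.142, 0.0, 0.643]
ft_force: [-0.6, 0.4, -0.2]
width: 1.0
clock: 10.18
eef_pos: [0.5917, 0.2766, 0.1624]
orientation: [-3.141, -0.0, 0.644]
ft_force: [-1.0, -0.8, 0.6]
width: 0.999
to (0.591, 0.2775, 0.014, 37) dx -0.01 dy -0.12 dz 14.84 spin -0.001 rows>= 3
```

View pics/w4.png

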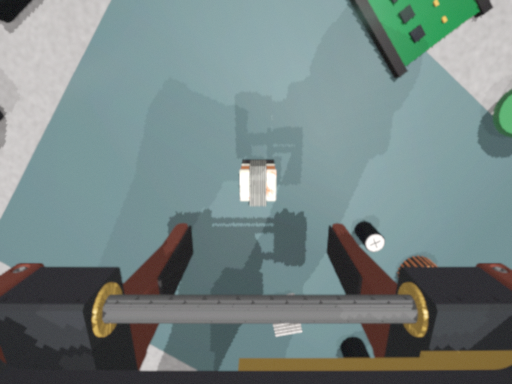

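```bash
python3 - <<'E'
from h import *
i=dict(np.load('w4.npz'));np.set_printoptions(precision=4,suppress=True)
for a in (158,162,166): 
  q=at(i,[(258,a),(258,207)],.042); print(q.mean(0),np.linalg.norm(q[0]-q[1]))
E
python3 -m jog '[{"dx":0,"dy":-0.1,"dz":5,"spin":0},{"dx":0,"dy":-0.1,"dz":10,"spin":0},{"dx":0,"dy":-0.1,"dz":13.5,"spin":0},{"dx":0,"dy":-0.1,"dz":14.8,"spin":0},{"dx":0,"dy":-0.1,"dz":14.8,"spin":0}]' -
python3 -m jog '[{"dx":0,"dy":0,"dz":0,"spin":0},{"dx":0,"dy":0,"dz":0,"spin":0},{"dx":0,"dy":0,"dz":0,"spin":0},{"dx":0,"dy":0,"dz":0,"spin":0},{"dx":0,"dy":0,"dz":0,"spin":0},{"dx":0,"dy":0,"dz":0,"spin":0},{"dx":0,"dy":0,"dz":0,"spin":0}]' 1
```

```text
[0.5948 0.2817 0.042 ] 0.05353167520420023
[0.5932 0.2804 0.042 ] 0.0493732865576678
[0.5915 0.2792 0.042 ] 0.045179111586895714
clock: 10.85
eef_pos: [0.591, 0.2775, 0.014]
orientation: [3.142, 0.001, 0.645]
ft_force: [0.2, 0.7, -0.4]
width: 1.005
clock: 11.72
eef_pos: [0.591, 0.2778, 0.0142]
orientation: [-3.141, -0.0, 0.645]
ft_force: [-0.6, 0.8, 1.9]
width: 0.43
```

```bash
python3 -m jog '[{"dx":0,"dy":0,"dz":-3,"spin":0},{"dx":0,"dy":0,"dz":-8,"spin":0},{"dx":0,"dy":0,"dz":-13,"spin":0},{"dx":0,"dy":0,"dz":-13,"spin":0},{"dx":0,"dy":0,"dz":-13,"spin":0}]' -
python3 - <<'E'
from h import *; go(.5745,-.2035,.147,3.85)
E
```

```text
clock: 12.35
eef_pos: [0.5903, 0.2775, 0.1433]
orientation: [-3.141, 0.001, 0.645]
ft_force: [-0.7, -0.2, -2.6]
width: 0.434
to (0.5745, -0.2035, 0.147, 3.85) dx -30.18 dy 37.49 dz -0.36 spin 0.578 rows>= 8
```

```bash
python3 -m jog '[{"dx":-30.2,"dy":37.5,"dz":0,"spin":0.578},{"dx":-30.2,"dy":37.5,"dz":0,"spin":0.578},{"dx":-30.2,"dy":37.5,"dz":0,"spin":0.578},{"dx":-30.2,"dy":37.5,"dz":0,"spin":0.578},{"dx":-30.2,"dy":37.5,"dz":0,"spin":0.578},{"dx":-30.2,"dy":37.5,"dz":0,"spin":0.578},{"dx":-30.2,"dy":37.5,"dz":0,"spin":0.578},{"dx":-30.2,"dy":37.5,"dz":0,"spin":0.578},{"dx":-30.2,"dy":37.5,"dz":0,"spin":0.578},{"dx":-30.2,"dy":37.5,"dz":0,"spin":0.578},{"dx":-30.2,"dy":37.5,"dz":0,"spin":0.578},{"dx":-30.2,"dy":37.5,"dz":0,"spin":0.578}]'
python3 -m jog '[{"dx":0,"dy":0,"dz":0,"spin":0},{"dx":0,"dy":0,"dz":0,"spin":0}]'
python3 - <<'E'
from h import *; go(.5745,-.2035,.0245,3.85)
E
```

```text
clock: 13.85
eef_pos: [0.5753, -0.2021, 0.1438]
orientation: [-3.141, 0.0, 0.069]
ft_force: [0.3, 1.1, -2.1]
width: 0.43
clock: 14.1
eef_pos: [0.5752, -0.2032, 0.1442]
orientation: [-3.142, -0.0, 0.067]
ft_force: [-0.2, 0.1, -2.0]
width: 0.434
to (0.5745, -0.2035, 0.0245, 3.85) dx -0.07 dy 0.02 dz 11.97 spin 0.000 rows>= 2
```

```bash
python3 -m jog '[{"dx":-0.05,"dy":0,"dz":4,"spin":0},{"dx":-0.05,"dy":0,"dz":8,"spin":0},{"dx":-0.05,"dy":0,"dz":10.5,"spin":0},{"dx":-0.05,"dy":0,"dz":11.5,"spin":0},{"dx":-0.05,"dy":0,"dz":11.9,"spin":0},{"dx":-0.05,"dy":0,"dz":12.1,"spin":0},{"dx":-0.05,"dy":0,"dz":12.15,"spin":0},{"dx":-0.05,"dy":0,"dz":12.2,"spin":0},{"dx":-0.05,"dy":0,"dz":12.2,"spin":0}]'
```

```text
clock: 15.22
eef_pos: [0.5747, -0.2036, 0.0224]
orientation: [3.142, -0.0, 0.067]
ft_force: [-0.1, 0.0, -2.7]
width: 0.429
```

```bash
python3 -m jog '[{"dx":0,"dy":0,"dz":0.05,"spin":0},{"dx":0,"dy":0,"dz":0.1,"spin":0},{"dx":0,"dy":0,"dz":0.1,"spin":0}]'
```

```text
clock: 15.6
eef_pos: [0.5747, -0.2036, 0.0221]
orientation: [-3.141, -0.001, 0.067]
ft_force: [-2.8, 1.4, 9.2]
width: 0.429
```

```bash
python3 -m jog '[{"dx":0,"dy":0,"dz":0,"spin":0},{"dx":0,"dy":0,"dz":0,"spin":0},{"dx":0,"dy":0,"dz":0,"spin":0},{"dx":0,"dy":0,"dz":0,"spin":0}]' -0.3
python3 -m jog '[{"dx":0,"dy":0,"dz":-4,"spin":0},{"dx":0,"dy":0,"dz":-9,"spin":0},{"dx":0,"dy":0,"dz":-14,"spin":0},{"dx":0,"dy":0,"dz":-14,"spin":0},{"dx":0,"dy":0,"dz":-14,"spin":0}]'
python3 - <<'E'
from h import *; from rig import r
im=r.capture('top'); cv2.imwrite('pics/t2.png',cv2.resize(im[130:280,80:420,::-1],None,fx=2.3,fy=2.3,interpolation=cv2.INTER_CUBIC))
for y in (45,-30,120): go(.612,.030,.162,y)
E
```

```text
clock: 16.1
eef_pos: [0.5745, -0.2036, 0.021]
orientation: [3.142, 0.0, 0.067]
ft_force: [0.2, 0.1, -0.1]
width: 0.652
clock: 16.73
eef_pos: [0.5743, -0.2031, 0.1606]
orientation: [-3.141, 0.0, 0.067]
ft_force: [-0.6, -0.2, -0.2]
width: 0.649
to (0.612, 0.03, 0.162, 45) dx 5.36 dy -23.00 dz -0.20 spin -0.718 rows>= 4
to (0.612, 0.03, 0.162, -30) dx 5.36 dy -23.00 dz -0.20 spin 0.591 rows>= 4
to (0.612, 0.03, 0.162, 120) dx 5.36 dy -23.00 dz -0.20 spin -2.027 rows>= 11
```

View pics/t2.png

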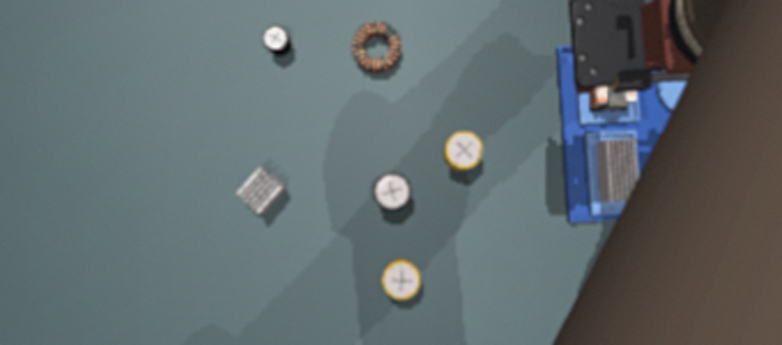

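```bash
python3 -m jog '[{"dx":5.4,"dy":-23,"dz":0,"spin":-0.79},{"dx":5.4,"dy":-23,"dz":0,"spin":-0.79},{"dx":5.4,"dy":-23,"dz":0,"spin":-0.79},{"dx":5.4,"dy":-23,"dz":0,"spin":-0.79},{"dx":5.4,"dy":-23,"dz":0,"spin":-0.79},{"dx":5.4,"dy":-23,"dz":0,"spin":-0.79},{"dx":5.4,"dy":-23,"dz":0,"spin":-0.79},{"dx":5.4,"dy":-23,"dz":0,"spin":-0.79}]' -1
python3 - <<'E'
from h import *; from rig import r
go(.612,.030,.005,49); i=r.camera_info('wrist'); im=r.capture('wrist'); cv2.imwrite('pics/w5.png',im[:,:,::-1])
np.savez('w5.npz',**{k:np.array(v) for k,v in i.items()})
E
```

```text
clock: 17.77
eef_pos: [0.6129, 0.028, 0.161]
orientation: [3.142, 0.001, 0.854]
ft_force: [-0.3, -0.6, -0.5]
width: 0.997
to (0.612, 0.03, 0.005, 49) dx 0.10 dy -0.21 dz 15.60 spin -0.001 rows>= 3
```

View pics/w5.png

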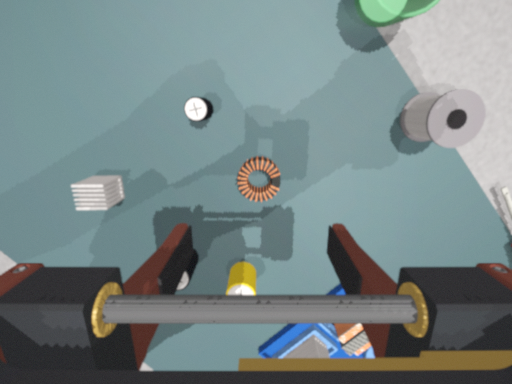

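```bash
python3 - <<'E'
from h import *
i=dict(np.load('w5.npz'));np.set_printoptions(precision=4,suppress=True)
print(at(i,[(258.5,180)],.022),at(i,[(258.5,180)],.026))
q=at(i,[(258.5,180)],.024)[0]; go(q[0],q[1],.005,49)
E
```

```text
[[0.6144 0.0322 0.022 ]] [[0.6151 0.0329 0.026 ]]
to (np.float64(0.6147704527025568), np.float64(0.03255979538439158), 0.005, 49) dx 0.44 dy -0.15 dz 15.61 spin -0.001 rows>= 3
```

```bash
python3 -m jog '[{"dx":0.25,"dy":-0.15,"dz":5,"spin":0},{"dx":0.25,"dy":-0.15,"dz":10,"spin":0},{"dx":0.25,"dy":-0.15,"dz":14,"spin":0},{"dx":0.25,"dy":-0.15,"dz":15.6,"spin":0},{"dx":0.25,"dy":-0.15,"dz":15.6,"spin":0}]' -
python3 -m jog '[{"dx":0,"dy":0,"dz":0,"spin":0},{"dx":0,"dy":0,"dz":0,"spin":0},{"dx":0,"dy":0,"dz":0,"spin":0},{"dx":0,"dy":0,"dz":0,"spin":0},{"dx":0,"dy":0,"dz":0,"spin":0},{"dx":0,"dy":0,"dz":0,"spin":0},{"dx":0,"dy":0,"dz":0,"spin":0}]' 1
python3 -m jog '[{"dx":0,"dy":0,"dz":-3,"spin":0},{"dx":0,"dy":0,"dz":-8,"spin":0},{"dx":0,"dy":0,"dz":-13,"spin":0},{"dx":0,"dy":0,"dz":-13,"spin":0},{"dx":0,"dy":0,"dz":-13,"spin":0}]' -
python3 - <<'E'
from h import *; from rig import r
go(.4968,-.2925,.135,49); im=r.capture('wrist'); cv2.imwrite('pics/w6.png',im[:,:,::-1])
E
```

```text
clock: 18.45
eef_pos: [0.6134, 0.0319, 0.0048]
orientation: [-3.141, 0.001, 0.856]
ft_force: [0.4, 0.4, 0.1]
width: 0.998
clock: 19.32
eef_pos: [0.6139, 0.0324, 0.0056]
orientation: [3.141, -0.001, 0.857]
ft_force: [-1.0, -0.1, 5.4]
width: 0.546
clock: 19.95
eef_pos: [0.6129, 0.0326, 0.1343]
orientation: [-3.141, 0.001, 0.857]
ft_force: [0.3, 0.6, -1.4]
width: 0.544
to (0.4968, -0.2925, 0.135, 49) dx -32.18 dy 12.51 dz -0.07 spin 0.002 rows>= 6
```

View pics/w6.png

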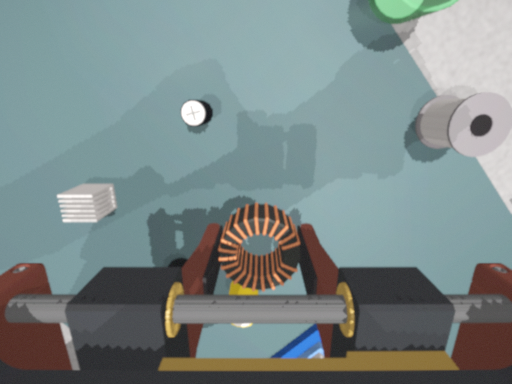

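```bash
python3 - <<'E'
from h import *; from rig import r
i=r.camera_info('wrist'); o=r.get_obs(); q=at(i,[(260,243)],o['eef_pos'][2]-.005+.024)[0]
Rm=R.from_euler('xyz',o['orientation']).as_matrix(); print(Rm.T@(q-o['eef_pos']))
E
python3 -m jog '[{"dx":-32.2,"dy":12.5,"dz":0,"spin":0},{"dx":-32.2,"dy":12.5,"dz":0,"spin":0},{"dx":-32.2,"dy":12.5,"dz":0,"spin":0},{"dx":-32.2,"dy":12.5,"dz":0,"spin":0},{"dx":-32.2,"dy":12.5,"dz":0,"spin":0},{"dx":-32.2,"dy":12.5,"dz":0,"spin":0},{"dx":-32.2,"dy":12.5,"dz":0,"spin":0},{"dx":-32.2,"dy":12.5,"dz":0,"spin":0},{"dx":-32.2,"dy":12.5,"dz":0,"spin":0},{"dx":-32.2,"dy":12.5,"dz":0,"spin":0}]'
python3 - <<'E'
from h import *; from rig import r
go(.4968,-.2925,.015,49); im=r.capture('wrist'); cv2.imwrite('pics/w7.png',im[:,:,::-1])
im=r.capture('scene'); cv2.imwrite('pics/s7.png',cv2.resize(im[150:300,60:300,::-1],None,fx=3,fy=3,interpolation=cv2.INTER_CUBIC))
E
```

```text
[ 0.00796606 -0.00024635 -0.01901348]
clock: 21.25
eef_pos: [0.4978, -0.2917, 0.1349]
orientation: [-3.141, -0.0, 0.859]
ft_force: [0.6, 0.4, -1.4]
width: 0.546
to (0.4968, -0.2925, 0.015, 49) dx -0.13 dy -0.01 dz 11.99 spin 0.004 rows>= 2
```

View pics/w7.png

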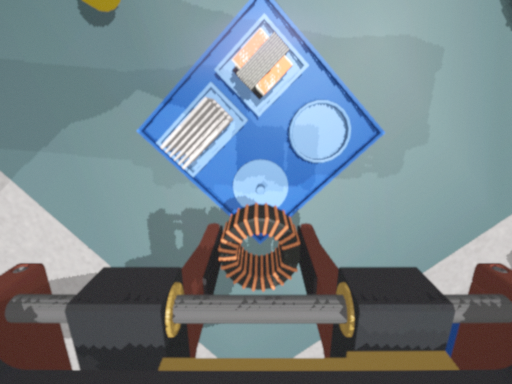

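View pics/s7.png

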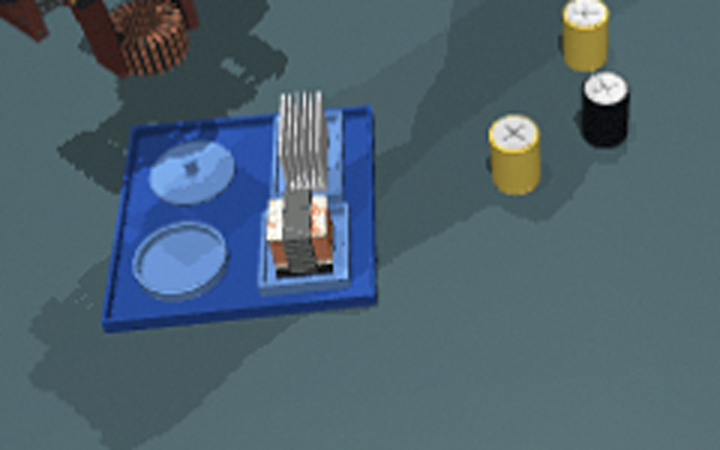

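```bash
python3 - <<'E'
from h import *; from rig import r
i=r.camera_info('wrist'); o=r.get_obs()
Rm=R.from_euler('xyz',o['orientation']).as_matrix()
P=lambda L:proj(i,o['eef_pos']+np.array(L)@Rm.T).round(1)
w=.024
print('tips', P([(x,s*(.024+.0),0) for x in(-.01,.01) for s in(-1,1)]))
for x in (0,.002,.004,.006,.008):
  t=np.linspace(0,2*np.pi,60)
  for z in (-.021,):
    out=P(np.c_[x+.024*np.cos(t),.024*np.sin(t),0*t+z]); print(x,'top ring bbox',out.min(0),out.max(0))
    inn=P(np.c_[x+.014*np.cos(t),.014*np.sin(t),0*t+z]); print('   hole bbox',inn.min(0),inn.max(0))
a=cv2.imread('pics/w7.png'); cv2.imwrite('pics/w7c.png',cv2.resize(a[180:310,180:340],None,fx=4,fy=4,interpolation=cv2.INTER_CUBIC))
E
```

```text
tips [[223.7 254.1]
 [296.9 254.1]
 [222.5 226.1]
 [298.2 226. ]]
0 top ring bbox [218.5 218.2] [302.4 292.7]
   hole bbox [236.  234.9] [284.9 278.3]
0.002 top ring bbox [218.3 214.8] [302.6 289.8]
   hole bbox [235.9 231.6] [285.  275.3]
0.004 top ring bbox [218.2 211.4] [302.7 287. ]
   hole bbox [235.8 228.3] [285.1 272.3]
0.006 top ring bbox [218.  207.9] [302.9 284.1]
   hole bbox [235.7 225. ] [285.2 269.3]
0.008 top ring bbox [217.9 204.4] [303.1 281.2]
   hole bbox [235.6 221.6] [285.3 266.3]
```

View pics/w7c.png

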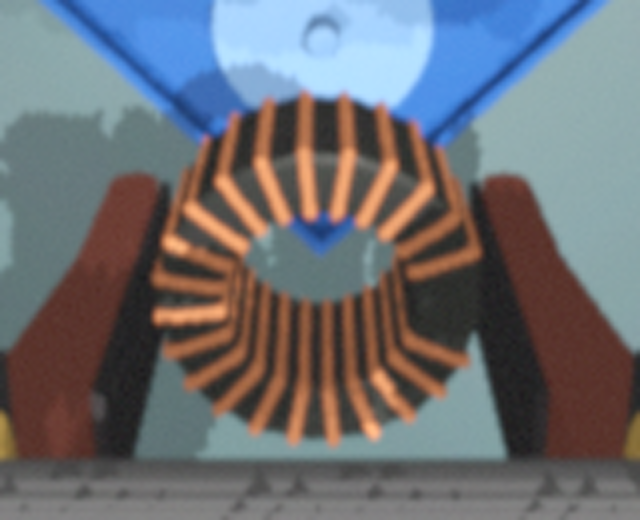

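```bash
python3 -m jog '[{"dx":-0.15,"dy":0,"dz":4,"spin":0},{"dx":-0.15,"dy":0,"dz":8,"spin":0},{"dx":-0.15,"dy":0,"dz":10,"spin":0},{"dx":-0.15,"dy":0,"dz":11,"spin":0},{"dx":-0.15,"dy":0,"dz":11.5,"spin":0},{"dx":-0.15,"dy":0,"dz":11.9,"spin":0},{"dx":-0.15,"dy":0,"dz":11.9,"spin":0}]'
```

```text
clock: 22.22
eef_pos: [0.4965, -0.2941, 0.0166]
orientation: [3.141, -0.0, 0.857]
ft_force: [-0.5, 1.0, -1.2]
width: 0.544
```

```bash
python3 -m jog '[{"dx":0,"dy":0,"dz":0.1,"spin":0},{"dx":0,"dy":0,"dz":0.2,"spin":0},{"dx":0,"dy":0,"dz":0.25,"spin":0},{"dx":0,"dy":0,"dz":0.25,"spin":0}]'
```

```text
clock: 22.72
eef_pos: [0.4962, -0.294, 0.0136]
orientation: [-3.142, -0.0, 0.857]
ft_force: [-0.9, -0.7, -1.3]
width: 0.547
```

```bash
python3 -m jog '[{"dx":0,"dy":0,"dz":0.05,"spin":0},{"dx":0,"dy":0,"dz":0.1,"spin":0},{"dx":0,"dy":0,"dz":0.1,"spin":0}]'
```

```text
clock: 23.1
eef_pos: [0.4962, -0.294, 0.0135]
orientation: [3.142, -0.001, 0.857]
ft_force: [-3.2, 2.4, 9.8]
width: 0.545
```

```bash
python3 -m jog '[{"dx":0,"dy":0,"dz":0,"spin":0},{"dx":0,"dy":0,"dz":0,"spin":0},{"dx":0,"dy":0,"dz":0,"spin":0},{"dx":0,"dy":0,"dz":0,"spin":0}]' -0.4
python3 -m jog '[{"dx":0,"dy":0,"dz":-4,"spin":0},{"dx":0,"dy":0,"dz":-9,"spin":0},{"dx":0,"dy":0,"dz":-14,"spin":0},{"dx":0,"dy":0,"dz":-14,"spin":0},{"dx":0,"dy":0,"dz":-14,"spin":0}]'
python3 - <<'E'
from h import *; from rig import r
im=r.capture('wrist'); cv2.imwrite('pics/w8.png',im[:,:,::-1])
go(.4677,.0118,.15,154)
E
```

```text
clock: 23.6
eef_pos: [0.4961, -0.294, 0.0125]
orientation: [-3.141, 0.0, 0.857]
ft_force: [-0.4, 0.4, -0.1]
width: 0.702
clock: 24.22
eef_pos: [0.496, -0.2935, 0.1521]
orientation: [-3.141, -0.0, 0.857]
ft_force: [0.0, 0.7, -0.7]
width: 0.698
to (0.4677, 0.0118, 0.15, 154) dx 21.24 dy -22.09 dz 0.18 spin -1.831 rows>= 10
```

View pics/w8.png

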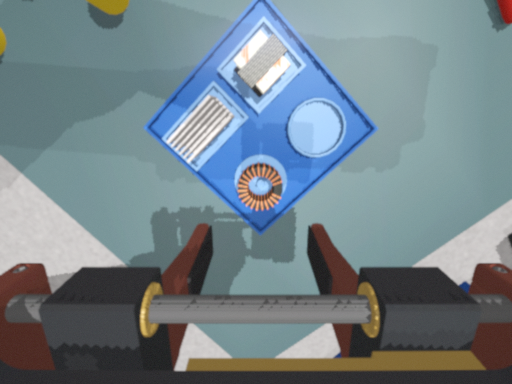

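The choke is over the post at (260,186). Next is the large capacitor.

```bash
python3 -m jog '[{"dx":21.2,"dy":-22.1,"dz":0,"spin":-1.83},{"dx":21.2,"dy":-22.1,"dz":0,"spin":-1.83},{"dx":21.2,"dy":-22.1,"dz":0,"spin":-1.83},{"dx":21.2,"dy":-22.1,"dz":0,"spin":-1.83},{"dx":21.2,"dy":-22.1,"dz":0,"spin":-1.83},{"dx":21.2,"dy":-22.1,"dz":0,"spin":-1.83},{"dx":21.2,"dy":-22.1,"dz":0,"spin":-1.83},{"dx":21.2,"dy":-22.1,"dz":0,"spin":-1.83},{"dx":21.2,"dy":-22.1,"dz":0,"spin":-1.83},{"dx":21.2,"dy":-22.1,"dz":0,"spin":-1.83},{"dx":21.2,"dy":-22.1,"dz":0,"spin":-1.83},{"dx":21.2,"dy":-22.1,"dz":0,"spin":-1.83}]' -1
python3 - <<'E'
from h import *; from rig import r
go(.4677,.0118,.015,154); i=r.camera_info('wrist'); im=r.capture('wrist'); cv2.imwrite('pics/w9.png',im[:,:,::-1])
t=np.linspace(0,2*np.pi,60)
p=proj(i,np.c_[.4677+.018*np.cos(t),.0118+.018*np.sin(t),0*t+.048]); print(p.min(0),p.max(0))
E
```

```text
clock: 25.78
eef_pos: [0.4676, 0.0108, 0.1519]
orientation: [-3.141, -0.001, 2.683]
ft_force: [-0.1, 0.2, 0.6]
width: 0.999
to (0.4677, 0.0118, 0.015, 154) dx 0.01 dy 0.10 dz 13.69 spin -0.004 rows>= 3
[242.29428433 175.22271145] [278.09575383 209.44881251]
```

View pics/w9.png

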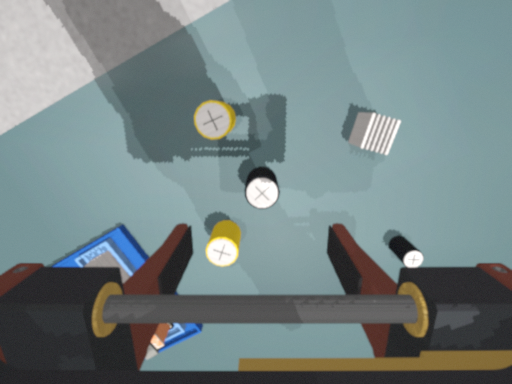

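```bash
python3 -m jog '[{"dx":0,"dy":0.1,"dz":5,"spin":0},{"dx":0,"dy":0.1,"dz":9,"spin":0},{"dx":0,"dy":0.1,"dz":12.5,"spin":0},{"dx":0,"dy":0.1,"dz":13.7,"spin":0},{"dx":0,"dy":0.1,"dz":13.7,"spin":0}]' -
python3 -m jog '[{"dx":0,"dy":0,"dz":0,"spin":0},{"dx":0,"dy":0,"dz":0,"spin":0},{"dx":0,"dy":0,"dz":0,"spin":0},{"dx":0,"dy":0,"dz":0,"spin":0},{"dx":0,"dy":0,"dz":0,"spin":0},{"dx":0,"dy":0,"dz":0,"spin":0},{"dx":0,"dy":0,"dz":0,"spin":0},{"dx":0,"dy":0,"dz":0,"spin":0}]' 1
python3 -m jog '[{"dx":0,"dy":0,"dz":-3,"spin":0},{"dx":0,"dy":0,"dz":-8,"spin":0},{"dx":0,"dy":0,"dz":-13,"spin":0},{"dx":0,"dy":0,"dz":-13,"spin":0},{"dx":0,"dy":0,"dz":-13,"spin":0}]' -
python3 - <<'E'
from h import *; from rig import r
go(.5805,-.2868,.145,139)
E
```

```text
clock: 26.45
eef_pos: [0.4682, 0.0118, 0.0154]
orientation: [-3.141, -0.001, 2.686]
ft_force: [-0.2, 0.7, 0.8]
width: 0.997
clock: 27.45
eef_pos: [0.4685, 0.0119, 0.0157]
orientation: [3.141, 0.0, 2.687]
ft_force: [-0.2, -0.3, 2.2]
width: 0.403
clock: 28.08
eef_pos: [0.468, 0.0119, 0.1451]
orientation: [-3.141, -0.0, 2.687]
ft_force: [-0.5, -0.5, -0.9]
width: 0.406
to (0.5805, -0.2868, 0.145, 139) dx -23.22 dy -21.89 dz 0.01 spin 0.261 rows>= 6
```

```bash
python3 -m jog '[{"dx":-23.2,"dy":-21.9,"dz":0,"spin":0.26},{"dx":-23.2,"dy":-21.9,"dz":0,"spin":0.26},{"dx":-23.2,"dy":-21.9,"dz":0,"spin":0.26},{"dx":-23.2,"dy":-21.9,"dz":0,"spin":0.26},{"dx":-23.2,"dy":-21.9,"dz":0,"spin":0.26},{"dx":-23.2,"dy":-21.9,"dz":0,"spin":0.26},{"dx":-23.2,"dy":-21.9,"dz":0,"spin":0.26},{"dx":-23.2,"dy":-21.9,"dz":0,"spin":0.26},{"dx":-23.2,"dy":-21.9,"dz":0,"spin":0.26},{"dx":-23.2,"dy":-21.9,"dz":0,"spin":0.26}]'
python3 - <<'E'
from h import *; from rig import r
go(.5805,-.2868,.025,139); im=r.capture('wrist'); cv2.imwrite('pics/w10.png',im[:,:,::-1])
E
```

```text
clock: 29.32
eef_pos: [0.5809, -0.2858, 0.1459]
orientation: [3.141, 0.0, 2.428]
ft_force: [-0.4, -0.4, -0.6]
width: 0.403
to (0.5805, -0.2868, 0.025, 139) dx -0.04 dy -0.11 dz 12.09 spin 0.002 rows>= 2
```

View pics/w10.png

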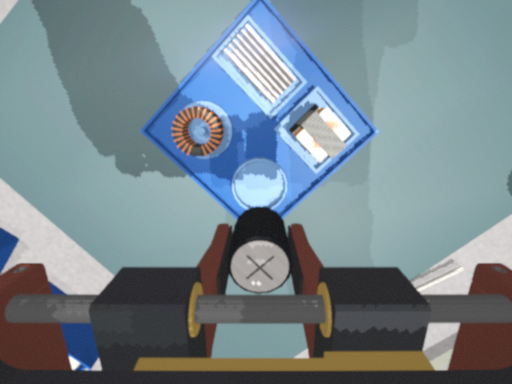

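```bash
python3 -m jog '[{"dx":-0.05,"dy":-0.05,"dz":4,"spin":0},{"dx":-0.05,"dy":-0.05,"dz":8,"spin":0},{"dx":-0.05,"dy":-0.05,"dz":10.5,"spin":0},{"dx":-0.05,"dy":-0.05,"dz":11.5,"spin":0},{"dx":-0.05,"dy":-0.05,"dz":12,"spin":0},{"dx":-0.05,"dy":-0.05,"dz":12.15,"spin":0},{"dx":-0.05,"dy":-0.05,"dz":12.2,"spin":0},{"dx":-0.05,"dy":-0.05,"dz":12.2,"spin":0}]'
python3 -m jog '[{"dx":0,"dy":0,"dz":0.05,"spin":0},{"dx":0,"dy":0,"dz":0.1,"spin":0},{"dx":0,"dy":0,"dz":0.1,"spin":0}]'
```

```text
clock: 30.38
eef_pos: [0.5811, -0.2876, 0.0243]
orientation: [3.141, 0.001, 2.427]
ft_force: [-0.1, -0.1, -0.5]
width: 0.406
clock: 30.75
eef_pos: [0.5811, -0.2877, 0.0238]
orientation: [3.141, 0.001, 2.427]
ft_force: [-2.1, 0.5, 7.1]
width: 0.404
```

```bash
python3 -m jog '[{"dx":0,"dy":0,"dz":0,"spin":0},{"dx":0,"dy":0,"dz":0,"spin":0},{"dx":0,"dy":0,"dz":0,"spin":0},{"dx":0,"dy":0,"dz":0,"spin":0}]' -0.2
python3 -m jog '[{"dx":0,"dy":0,"dz":-4,"spin":0},{"dx":0,"dy":0,"dz":-9,"spin":0},{"dx":0,"dy":0,"dz":-14,"spin":0},{"dx":0,"dy":0,"dz":-14,"spin":0},{"dx":0,"dy":0,"dz":-14,"spin":0}]'
python3 - <<'E'
from h import *
go(.45,0.08,.25,119)
E
```

```text
clock: 31.25
eef_pos: [0.5807, -0.2875, 0.0225]
orientation: [-3.142, -0.0, 2.427]
ft_force: [-0.6, 0.2, -0.8]
width: 0.603
clock: 31.88
eef_pos: [0.5805, -0.2872, 0.1622]
orientation: [3.141, -0.0, 2.427]
ft_force: [0.1, -0.0, -0.4]
width: 0.599
to (0.45, 0.08, 0.25, 119) dx 33.93 dy 19.19 dz -8.76 spin 0.350 rows>= 7
```

Now I move the arm clear of the view and check with the fixed cameras.

```bash
python3 -m jog '[{"dx":33.9,"dy":19.2,"dz":-8.8,"spin":0.35},{"dx":33.9,"dy":19.2,"dz":-8.8,"spin":0.35},{"dx":33.9,"dy":19.2,"dz":-8.8,"spin":0.35},{"dx":33.9,"dy":19.2,"dz":-8.8,"spin":0.35},{"dx":33.9,"dy":19.2,"dz":-8.8,"spin":0.35},{"dx":33.9,"dy":19.2,"dz":-8.8,"spin":0.35},{"dx":33.9,"dy":19.2,"dz":-8.8,"spin":0.35},{"dx":33.9,"dy":19.2,"dz":-8.8,"spin":0.35},{"dx":33.9,"dy":19.2,"dz":-8.8,"spin":0.35},{"dx":33.9,"dy":19.2,"dz":-8.8,"spin":0.35}]'
python3 - <<'E'
from h import *; from rig import r
a=r.capture('top')[140:235,310:410,::-1]; b=r.capture('scene')[160:280,80:220,::-1]
cv2.imwrite('pics/f1.png',cv2.resize(a,None,fx=6,fy=6,interpolation=cv2.INTER_CUBIC))
cv2.imwrite('pics/f2.png',cv2.resize(b,None,fx=5,fy=5,interpolation=cv2.INTER_CUBIC))
cv2.imwrite('pics/f3.png',r.capture('scene')[:,:,::-1])
E
```

```text
clock: 33.12
eef_pos: [0.4507, 0.0782, 0.2499]
orientation: [-3.14, 0.0, 2.074]
ft_force: [0.2, 0.5, -0.1]
width: 0.598
```

View pics/f1.png

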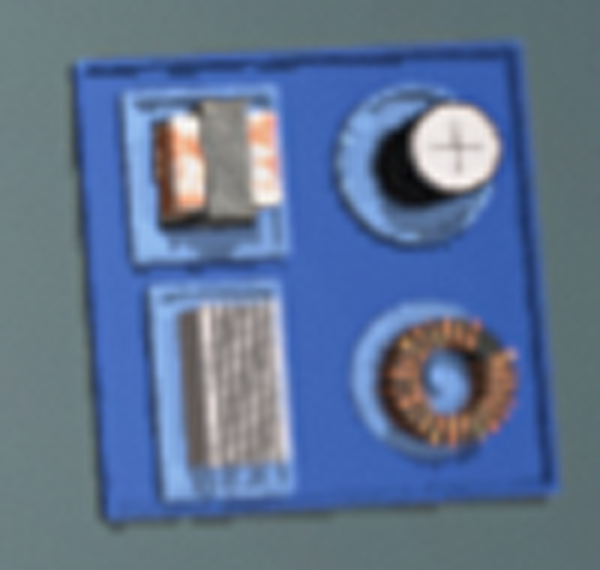

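View pics/f2.png

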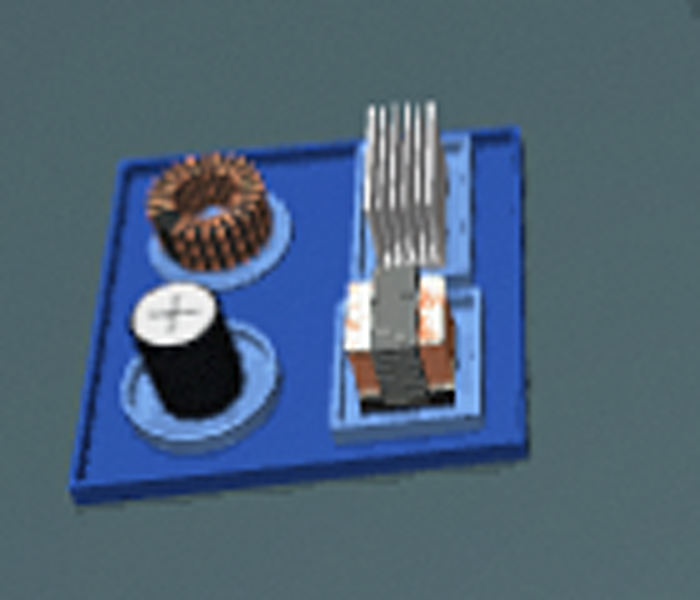

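View pics/f3.png

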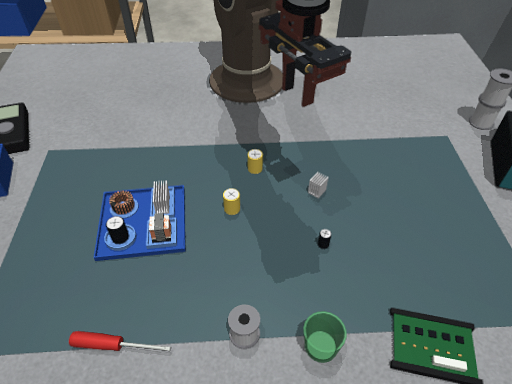

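```bash
python3 - <<'E'
from h import *; from rig import r
i=r.camera_info('top');np.set_printoptions(precision=4,suppress=True)
f=lambda p:(np.array(p,float)+.5)/6-.5+[310,140]
T=np.array([.5357,-.2478]);a=np.radians(3.9);ux=np.array([np.cos(a),np.sin(a)]);uy=np.array([-ux[1],ux[0]])
pk=dict(sq=T+.042*(ux+uy),rd=T+.042*(ux-uy),post=T-.042*(ux+uy),long=T+.042*(uy-ux))
for n,p,z in (('rd',(456,147),.056),('post',(453,381),.034),('sq',(227,160),.050),('long',(240,384),.050)):
    q=at(i,[f(p)],z)[0][:2]; print(n,q,'target',pk[n],'err mm',np.linalg.norm(q-pk[n])*1000)
E
```

```text
rd [ 0.5803 -0.2883] target [ 0.5805 -0.2868] err mm 1.4192470000664221
post [ 0.4946 -0.2934] target [ 0.4967 -0.2926] err mm 2.242124284756178
sq [ 0.5747 -0.2034] target [ 0.5747 -0.203 ] err mm 0.3392483284449128
long [ 0.4914 -0.2076] target [ 0.4909 -0.2088] err mm 1.25367409206316
```

```bash
python3 - <<'E'
from rig import r
r.job_done()
E
```

```text
the job is handed in; nothing more can be done
```

The tray is filled and the job is handed in at about 33 s of the 120 s allowed. The hand-in gives no verdict, so this rests on my own checks.

All four parts were lowered until the wrist felt the pocket floor (6–10 N), then released.

Top-camera check, after the arm had moved clear (calibration about 2 mm):

| Part | Pocket | Off centre | Limit |
|---|---|---|---|
| Large capacitor | round | 1.4 mm | 12 mm |
| Choke | post | 2.2 mm | 12 mm |
| Transformer | square | 0.3 mm | 14 mm |
| Long heatsink | long | 1.3 mm | 14 mm |

- **Standing and seating:** all four look upright and fully down in the final top and scene pictures.
- **Left alone:** the slim capacitor, short heatsink and both yellow capacitors look unmoved in the final scene picture. I judged that by eye, not by measurement.
- **One disagreement:** while the choke was held, my first wrist reading put it 8 mm off centre in the grip. Comparing the ring's outline with the model gave 1–2 mm. I went with that, and the final check agrees.

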